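# Move a drive between push-push docks

### The job

The small drive is latched down in one of the two push-push docks. Press it once to release it, lift it out only after it has popped up, stand it in the other, empty dock and press it down there until it latches and stays down when let go. Press with feeling, just to the end of the travel and never harder than 20 N, leave the first dock's carriage up, and do not disturb the other things on the bench.

Things in the scene. Friction and masses are not known exactly. Their poses are not given: they have to be found in the camera images.
- drive_mid (a point): centre of the drive: a plain silver 2.5-inch disk drive, 100 x 70 x 8 mm, 0.07 to 0.13 kg, standing on a long edge in a dock. Its y axis runs along the 100 mm length, its x axis points up along the 70 mm height, its z axis goes through the 8 mm thickness. Grasp it from above across the 8 mm at the middle of its top edge
- drive_top (a point): middle of the drive's upper 100 mm edge, 35 mm above drive_mid along its x axis; press here from above, same axes as drive_mid
- dock_a: black upright dock holding the drive at first (either dock may be the left one), fixed to the bench: 124 x 39 mm, 80 mm high. Origin: centre of its underside; x along its slot, y across, z up. The slot, open above, is 104 mm long and 11 mm wide, widening in its upper 5 mm to 110 x 17 mm at the mouth
- dock_a_mouth (a point): centre of the slot mouth of dock_a, on its top face, 80 mm above the bench; axes of dock_a. In the slot a sprung flat metal carriage carries the drive's lower edge; its top is 42 mm above the bench when up, so that a drive on it stands 32 mm out of the mouth, and 11 to 21 mm when latched. The drive's top never sinks below the mouth
- carriage_a: the sprung carriage of dock_a, a flat metal bar 101 x 9.5 x 5 mm deep in the slot under the drive; its origin lies 42 mm below its upper face (at the dock's origin when it is up), axes of the dock
- latch_a (a joint): how far (m) the carriage of dock_a is pressed down: 0 up; latched (at first) at 0.014 to 0.018. Push-push: pressed 5 mm further, to the end of travel, and let go, it releases and rises to 0 in about 0.5 s. Spring 5 N (up) to 8 N (down), damper 40 N s/m; at the end the force climbs by about 7 N per mm from some 9 N. A press to 12-16 N surely switches it; a shorter one may do nothing
- dock_b: the empty dock, same shape, size and axes as dock_a
- dock_b_mouth (a point): centre of the slot mouth of dock_b, on the dock's top face, 80 mm above the bench; axes of dock_b
- carriage_b: the sprung carriage of dock_b, same as carriage_a
- latch_b (a joint): how far (m) the carriage of dock_b is pressed down: 0 (up) at first; forces as latch_a. Pressed to the end of travel and let go, it rises about 5 mm and stays latched; another such press would release it. The latch is worn: the end of travel lies anywhere from 0.0155 to 0.027 and the latched rest from 0.0105 to 0.0215, to be found only by feel
- screwdriver: yellow precision screwdriver, 160 mm long, 13 mm thick, lying between the docks; a bystander; origin at the centre of its underside
- comb: small plastic head comb, 45 x 16 x 10 mm, lying on the bench; a bystander; origin at the centre of its underside
- circuit_board: green circuit board, 98 x 61 x 10 mm, lying flat; a bystander; origin at the centre of its underside
- marker: capped marker, 130 mm long, 13 mm thick, lying near the right side; a bystander; origin at the centre of its underside
- magnet: flat steel magnet, 46 x 20 x 9 mm, lying at the right; a bystander; origin at the centre of its underside

How it is judged:
By the outcome, as a careful person would: the job done as asked, in the order asked, and still so for the second after the job is handed in, with the robot touching nothing.
It also fails if it takes over 61 s, if anything falls off the work surface, if the arm or the gripper's body presses on something with over 40 N, if the wrist force passes 120 N, or if a joint passes its speed limit or range.

### The arm

A 6-joint arm with a two-finger parallel gripper is mounted at the origin on a cart in front of the work surface, level with it; the furniture and walls round the work are solid. World frame = base frame: x ahead of the robot, y to its left, z up, the work surface at z = 0. Lengths are in m, angles in degrees, forces in N, time in s.
With the tool pointing down it reaches from about 0.3 to 0.75 m from the base axis. Payload 8.5 kg.
Tool frame: the origin (TCP) lies at the very end of the fingers, on their centre line; the grasp point (between the pads) lies env.pinch_z behind it (env.pinch_z is the distance from the TCP to the grasp point, in m); z points along the fingers, y is the line along which they close (so a half turn about z gives the same grasp; the last joint's range is limited). The gripper opens to 85 mm and grips with 20 to 120 N. Pads are 22 mm wide; open, the fingers measure 114 mm over their backs; the gripper's body (76 mm by 85 mm) begins 54 mm behind the grasp point. The pads swing forward as they close: fully open they stand 13 mm farther back than shut.
Start: joints at [-82.237, 21.807, 74.336, -0, 83.858, -12.336], TCP at [0.189, -0.516, 0.201] pointing down, gripper open.
Joint ranges: [-178.18, 178.18], [-50.72, 133.34], [12.68, 142.11], [-81.47, 261.47], [9.98, 163.14], [-165.26, 165.26]. Speed limits (degrees/s): [136.94, 136.94, 180, 180, 180, 180].

### API

Orientations are given as a 3x3 rotation matrix whose columns are the frame's x, y, z axes.
In Python, from rig import telemetry, get_image, env gives the robot as it stands. The module is installed in compiled form; this text tells all that it offers.
- The arm moves only by the tool apply_moves, never from a script. Its argument "series" is a list of rows, each a list of 7 numbers: the shift along the tool's x, y, z in mm, then the turn, a rotation vector about the tool's x, y, z in degrees, then the opening, from 0 (shut) to 1 (fully open). A call has 1 to 12 rows; each row shifts and turns the commanded pose from where the row before left it, along the tool's axes as they then stand; what a row does not reach is not made up. A row lasts 1/8 s, in which the tool goes at most 62.5 mm and 10.7 degrees, less where a joint would pass 70% of its speed; a pose out of reach is approached as far as the arm can. A call with a gripper value outside its range is refused whole. The fingers move at their own pace and stop on an object; "grip_force" is the grip in N (left out, the last holds). Time passes only in rows, so rows that do not move let the fingers close. It gives the time, the measured TCP pose, the force, the opening and the grip force at its end, in the units of the state.
- telemetry.observe(): the state, without advancing time (a new reading comes with each control period).
- get_image(name): name is "scene" or "top"; returns a dict with "frame" (420x560x3 uint8, red, green, blue), "z_map" (420x560 float32, m along the optical axis (not along the pixel's ray), 0 where there is no reading), "vertical_fov" (degrees; the focal length in pixels is half the picture's height over the tangent of half this angle, whatever the lens; pixels are square), "cx", "cy" (the principal point, pixels), "eye" and "attitude" of the camera in the world. Camera axes: x right, y up, looking along -z (the intrinsics and any distortion apply to the point x, -y, -z); pixel columns grow to the right and rows downward; lengths in m; the calibration is good to about 2 mm. A picture is of the moment at which its call begins.
- env.close_job(): hands the job in; it is judged then, once.
The state is a dict: "time_s": time; "q": joint angles; "qvel": joint speeds; "joint_efforts": joint torques, N m; "position": TCP position; "tool_rot": TCP orientation; "ft_force": force on the tool from outside, world axes, zero at the start; "wrist_torque": the same for the moment, N m; "grip_width": finger opening in m; "gripper_force": force on a finger pad.
Only numpy, scipy, OpenCV 4.12 (cv2) and the standard library are available. Lean on these libraries where they do the work, as an engineer would, in place of code of your own. Each camera call takes 0.05 s, during which the arm holds its last target. There are 200 camera calls.

## Working session

There is one attempt and no reset: what is moved stays moved. The work goes in short steps, Python scripts to look and compute and a tool call to move; the robot and the scene stay as the last step left them, time stands still between calls to the robot, and variables do not carry over. Pictures are saved under pics/ and viewed, at most 10 in all, crops included, and the job is handed in when it is done.

Besides the shell and the picture viewer there is one more tool, called after "Request:" as name(argument=value, ...), one argument or row to a line, values as JSON. apply_moves: Moves the arm, as the interface text tells. Its arguments: {"type":"object","properties":{"series":{"type":"array"},"grip_force":{"type":"number"}},"required":["series"]}

```bash
mkdir -p pics
cat > h.py <<'E'
import numpy as np, cv2
from rig import telemetry, get_image, env
def cloud(im):
    z=im["z_map"]; H,W=z.shape
    f=H/2/np.tan(np.radians(im["vertical_fov"])/2)
    v,u=np.mgrid[:H,:W]
    p=np.stack([(u-im["cx"])/f*z,-(v-im["cy"])/f*z,-z],-1)
    w=p@np.array(im["attitude"]).T+np.array(im["eye"])
    w[z==0]=np.nan
    return w
E
python3 - <<'E'
from h import *
s=telemetry.observe(); print(s, env.pinch_z)
for n in("scene","top"):
    im=get_image(n); print(n,{k:v for k,v in im.items() if k not in("frame","z_map")})
    cv2.imwrite(f"pics/{n}.png",im["frame"][...,::-1]); np.save(n+".npy",im,allow_pickle=True)
    w=cloud(im); print(np.nanmedian(w[...,2]), (im["z_map"]==0).mean())
E
```

```text
{'time_s': 0.0, 'q': array([-8.22361744e+01,  2.18412463e+01,  7.43855595e+01,  3.13049311e-04,
        8.38561666e+01, -1.23371463e+01]), 'qvel': array([ 0.05743763, -0.02555023,  0.01899504,  0.00694575,  0.05346703,
       -0.07346349]), 'joint_efforts': array([ 1.30434078e-04, -4.48463845e+01, -2.31278211e+01, -1.52126058e-04,
        4.84544769e-03, -3.90976808e-06]), 'position': array([ 0.18896269, -0.51616666,  0.20020466]), 'tool_rot': array([[ 9.39088655e-01,  3.43674936e-01, -1.90247017e-04],
       [ 3.43674844e-01, -9.39087611e-01,  1.43560153e-03],
       [ 3.14721646e-04, -1.41354022e-03, -9.99998951e-01]]), 'ft_force': array([ 0.81334718, -0.48503622,  0.50012758]), 'wrist_torque': array([ 0.05514063, -0.00991407, -0.00440325]), 'gripper_force': 0.0, 'grip_width': 0.08523450008635106} 0.0187
scene {'vertical_fov': 46.41528027736822, 'cx': 279.7927581499666, 'cy': 203.94278465681182, 'eye': array([ 0.0397591 , -1.09446981,  0.64620773]), 'attitude': array([[ 0.89757144,  0.21492919, -0.38492981],
       [-0.4401188 ,  0.38591746, -0.81077935],
       [-0.02570901,  0.89714723,  0.44098286]])}
0.02633554595189619 0.004141156462585034
top {'vertical_fov': 52.4732478434684, 'cx': 275.6796434807018, 'cy': 214.74043612696923, 'eye': array([ 0.30271791, -0.0037172 ,  1.16294447]), 'attitude': array([[ 3.94273402e-02,  9.75069249e-01, -2.18369971e-01],
       [-9.99222071e-01,  3.86621594e-02, -7.77756123e-03],
       [ 8.58993831e-04,  2.18506743e-01,  9.75835060e-01]])}
-0.0002080935556849628 0.0038818027210884352
```

View pics/scene.png

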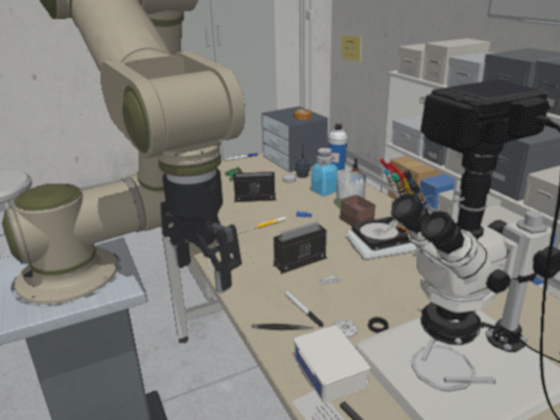

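View pics/top.png

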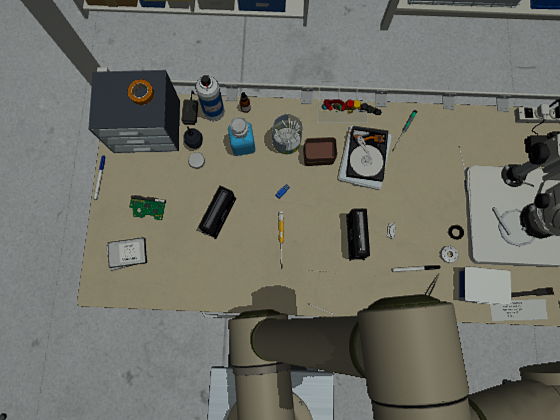

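The top view shows the left dock at about (217,212) and the right dock at about (356,234). The screwdriver lies at (281,240), between them. I'll zoom in on both docks.

Run:
```python
from h import *
t=np.load("top.npy",allow_pickle=True).item(); s=np.load("scene.npy",allow_pickle=True).item()
c=lambda im,u,v:cv2.resize(im["frame"][v-32:v+32,u-40:u+40,::-1],None,fx=5,fy=4.6875*5/4.6875,interpolation=cv2.INTER_CUBIC)[:300]
cv2.imwrite("pics/crop.png",np.vstack([np.hstack([c(t,217,212),c(t,356,234)]),np.hstack([c(s,254,187),c(s,300,246)])]))
for n,im in(("top",t),("scene",s)):
    w=cloud(im)
    for nm,x0,y0 in (("L",217,212),("R",356,234)) if n=="top" else (("L",254,187),("R",300,246)):
        p=w[y0-32:y0+32,x0-40:x0+40].reshape(-1,3)
        p=p[np.isfinite(p).all(1)]
        for a,b in((.072,.088),(.088,.11),(.03,.055)):
            q=p[(p[:,2]>a)&(p[:,2]<b)]
            if len(q)>5:
                r=cv2.minAreaRect((q[:,:2]*1000).astype(np.float32)); print(n,nm,a,len(q),np.round(q.mean(0)*1000,1),np.round(r[0],1),np.round(r[1],1),round(r[2],1),"zmed",np.round(np.median(q[:,2])*1000,1))
```

```text
top L 0.072 633 [555.  163.5  79.4] [555.7 163.7] [ 40.9 123.8] 66.5 zmed 80.0
top L 0.03 94 [542.3 150.9  43.7] [544.2 149.2] [ 34.4 126.9] 51.1 zmed 44.5
top R 0.072 571 [ 508.3 -213.8   80.6] [ 510.  -214.8] [124.3  40.9] 3.5 zmed 80.8
top R 0.088 173 [ 507.5 -213.8   96. ] [ 508.5 -214.2] [98.4 11.6] 3.0 zmed 96.4
top R 0.03 88 [ 496.3 -199.3   42.9] [ 503.1 -197.4] [127.4  33.9] 19.4 zmed 42.4
scene L 0.072 329 [550.4 159.9  79.2] [551.9 162.8] [ 48.7 122.7] 68.8 zmed 79.9
scene L 0.03 430 [596.4 197.4  42.2] [643.5 248.1] [334.  114.8] 45.5 zmed 41.9
scene R 0.072 499 [ 500.3 -223.9   80. ] [ 506.1 -215. ] [127.8  43.6] 1.6 zmed 80.5
scene R 0.088 205 [ 504.4 -216.1   94.2] [ 505.8 -214.2] [100.3  12.9] 2.1 zmed 94.7
scene R 0.03 475 [ 496.  -229.9   42.7] [ 501.2 -231. ] [ 41.  128.4] 75.9 zmed 42.8
```

View pics/crop.png

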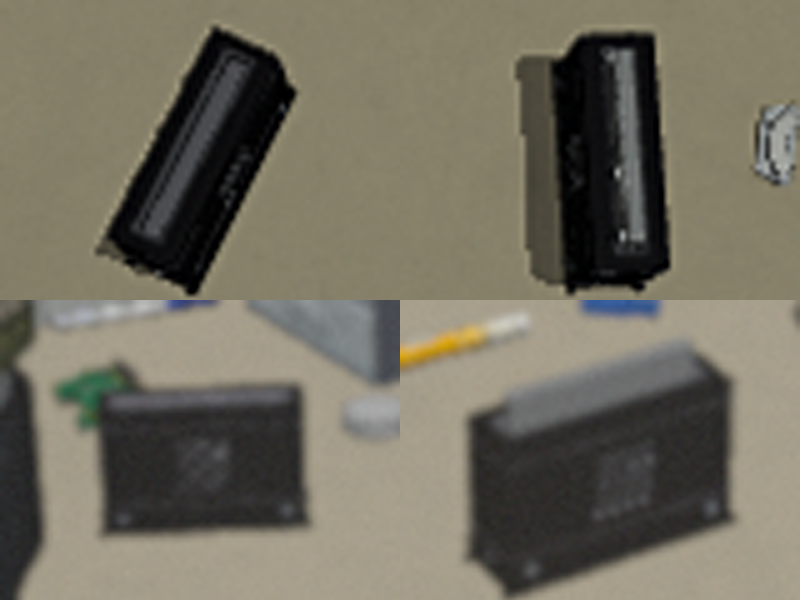

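The right dock is dock_a: it holds the drive, whose top is at about 96 mm, so it is latched about 16 mm down. The left dock is dock_b and is empty. Averaging the two cameras gives:
- **Drive:** (507.2, -214.2), yaw 3°
- **dock_b:** (553.8, 163.2), yaw -23.5°

Next I move above the drive with the fingers shut.

Request:
apply_moves(
  series=[
    [40,-17.5,0,0,0,0,0],
    [40,-17.5,0,0,0,0,0],
    [40,-17.5,0,0,0,0,0],
    [40,-17.5,0,0,0,0,0],
    [40,-17.5,0,0,0,0,0],
    [40,-17.5,0,0,0,0,0],
    [40,-17.5,10,0,0,0,0],
    [40,-17.5,10,0,0,0,0],
    [40,-17.5,20,0,0,0,0],
    [42.6,-16.7,20,0,0,0,0],
    [0,0,0,0,0,8.5,0],
    [0,0,0,0,0,8.5,0],
  ],
)

```text
time_s: 1.6
position: [0.5073, -0.2138, 0.1401]
tool_rot: [[0.999, 0.05, -0.001], [0.05, -0.999, 0.001], [-0.001, -0.001, -1.0]]
ft_force: [-0.2, -0.2, 0.1]
grip_width: -0.0001
gripper_force: 0.0
```

Request:
apply_moves(
  series=[
    [0,0,15,0,0,0,0],
    [0,0,12,0,0,0,0],
    [0,0,8,0,0,0,0],
    [0,0,4,0,0,0,0],
    [0,0,2,0,0,0,0],
    [0,0,1,0,0,0,0],
    [0,0,1,0,0,0,0],
    [0,0,1,0,0,0,0],
  ],
)

```text
time_s: 2.6
position: [0.5073, -0.2146, 0.0969]
tool_rot: [[0.999, 0.054, 0.0], [0.054, -0.999, -0.0], [0.0, 0.0, -1.0]]
ft_force: [0.0, -0.1, 0.1]
grip_width: 0.0
gripper_force: 0.0
```

Request:
apply_moves(
  series=[
    [0,0,1,0,0,0,0],
    [0,0,1,0,0,0,0],
  ],
)

```text
time_s: 2.85
position: [0.5072, -0.2145, 0.0948]
tool_rot: [[0.999, 0.054, 0.0], [0.054, -0.999, -0.0], [0.0, 0.0, -1.0]]
ft_force: [0.5, 0.2, 0.1]
grip_width: 0.0
gripper_force: 0.0
```

Request:
apply_moves(
  series=[
    [0,0,1,0,0,0,0],
    [0,0,1,0,0,0,0],
  ],
)

```text
time_s: 3.1
position: [0.5072, -0.2145, 0.0928]
tool_rot: [[0.999, 0.054, 0.0], [0.054, -0.999, 0.0], [0.0, -0.0, -1.0]]
ft_force: [-0.2, 0.5, 0.3]
grip_width: -0.0002
gripper_force: 0.0
```

Request:
apply_moves(
  series=[
    [0,0,1,0,0,0,0],
  ],
)

```text
time_s: 3.22
position: [0.5072, -0.2145, 0.0918]
tool_rot: [[0.999, 0.054, -0.0], [0.054, -0.999, 0.0], [-0.0, -0.0, -1.0]]
ft_force: [0.8, 0.6, 0.2]
grip_width: 0.0002
gripper_force: 0.0
```

Request:
apply_moves(
  series=[
    [0,0,0.5,0,0,0,0],
  ],
)

```text
time_s: 3.35
position: [0.5072, -0.2145, 0.0912]
tool_rot: [[0.999, 0.054, -0.0], [0.054, -0.999, 0.0], [-0.0, -0.0, -1.0]]
ft_force: [0.6, 0.0, 0.5]
grip_width: -0.0003
gripper_force: 0.0
```

Run:
```python
from h import *
print(telemetry.observe()["ft_force"])
s=get_image("scene")
cv2.imwrite("pics/s2.png",cv2.resize(s["frame"][180:300,230:390,::-1],None,fx=5,fy=5,interpolation=cv2.INTER_CUBIC))
w=cloud(s)[195:290,255:345].reshape(-1,3); p=w[(abs(w[:,0]-.507)<.07)&(abs(w[:,1]+.214)<.012)]
for a in range(84,112,2):
    q=p[(p[:,2]>a/1e3)&(p[:,2]<=a/1e3+.002)]
    if len(q): print(a,len(q),np.round(1000*np.r_[q.min(0)[:2],q.max(0)[:2]]))
```

```text
[0.57610559 0.01628793 0.48261799]
84 25 [ 456. -221.  564. -210.]
86 31 [ 461. -220.  553. -213.]
88 24 [ 456. -221.  559. -210.]
90 34 [ 456. -222.  555. -211.]
92 28 [ 457. -221.  549. -211.]
94 32 [ 457. -221.  555. -206.]
96 55 [ 458. -222.  556. -208.]
98 24 [ 459. -224.  552. -210.]
100 2 [ 494. -221.  521. -215.]
```

View pics/s2.png

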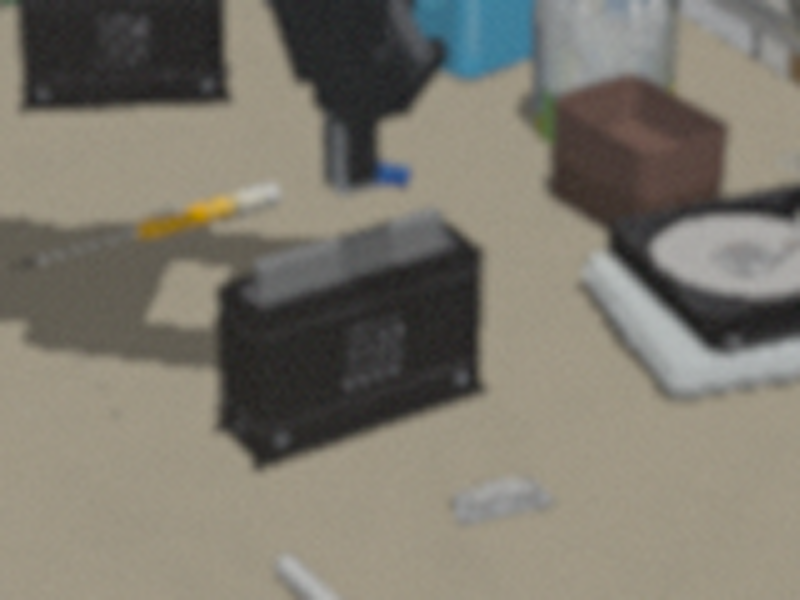

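The finger tip appears at crop (350,185), above and behind the drive, although the telemetry puts it at the drive. I'll check its position in 3D.

Run:
```python
from h import *
s=get_image("scene"); w=cloud(s); 
for v in range(200,220,3): print(v,np.round(w[v,296:306:3]*1000).tolist())
t=get_image("top"); w=cloud(t); p=w[190:280,310:400].reshape(-1,3)
print(np.round(1000*np.nanmin(p,0)),np.round(1000*np.nanmax(p,0)))
o=telemetry.observe(); print(o["position"],o["q"],o["time_s"])
cv2.imwrite("pics/t2.png",cv2.resize(t["frame"][130:300,170:430,::-1],None,fx=3,fy=3))
```

```text
200 [[496.0, -219.0, 170.0], [499.0, -228.0, 173.0], [496.0, -246.0, 182.0], [498.0, -257.0, 185.0]]
203 [[494.0, -223.0, 165.0], [499.0, -227.0, 165.0], [496.0, -246.0, 174.0], [505.0, -243.0, 171.0]]
206 [[496.0, -218.0, 155.0], [501.0, -223.0, 156.0], [509.0, -222.0, 153.0], [514.0, -227.0, 154.0]]
209 [[496.0, -219.0, 148.0], [500.0, -225.0, 149.0], [507.0, -226.0, 148.0], [514.0, -227.0, 146.0]]
212 [[496.0, -218.0, 139.0], [500.0, -224.0, 141.0], [509.0, -223.0, 138.0], [514.0, -228.0, 139.0]]
215 [[496.0, -218.0, 132.0], [500.0, -224.0, 133.0], [506.0, -227.0, 133.0], [629.0, -17.0, 7.0]]
218 [[600.0, -17.0, 5.0], [502.0, -222.0, 124.0], [616.0, -23.0, 3.0], [625.0, -25.0, 2.0]]
[ 345. -336.   -6.] [644. -49. 597.]
[ 0.50721492 -0.21454811  0.0913049 ] [-3.52472651e+01  2.78076912e+01  8.39843429e+01  4.42768593e-04
  6.82098721e+01  5.16533537e+01] 3.5
```

View pics/t2.png

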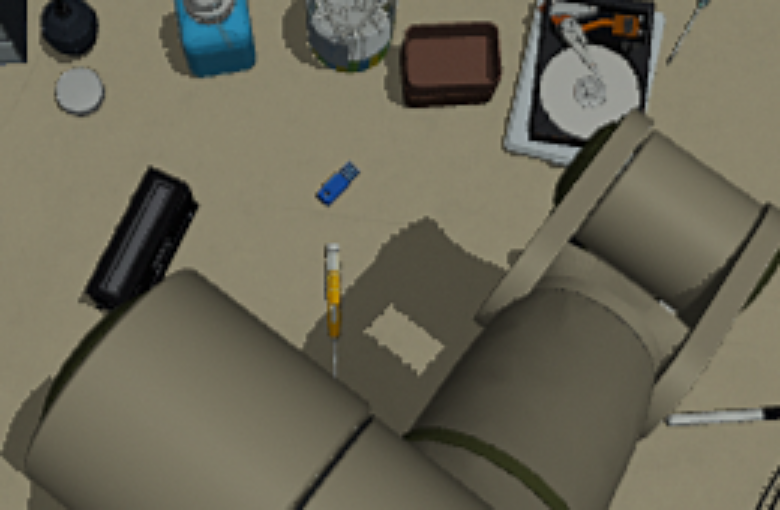

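The scene view and its depth both put the shut fingertip at z ≈ 122 mm, while the telemetry TCP says 91 mm. I'll check the start image for the same offset.

Run:
```python
from h import *
s=np.load("scene.npy",allow_pickle=True).item(); w=cloud(s)
p=w.reshape(-1,3); m=(np.hypot(p[:,0]-.189,p[:,1]+.516)<.075)&(p[:,2]>.1)&(p[:,2]<.35)
q=p[m]; print(len(q)); 
for a in range(150,300,10):
    r=q[(q[:,2]*1000>=a)&(q[:,2]*1000<a+10)]
    if len(r): print(a,len(r),np.round(r.mean(0)*1000),np.round(1000*r.min(0)),np.round(1000*r.max(0)))
s=get_image("scene"); w=cloud(s); p=w.reshape(-1,3)
q=p[(np.hypot(p[:,0]-.507,p[:,1]+.214)<.06)&(p[:,2]>.085)&(p[:,2]<.25)]
print("now")
for a in range(90,240,5):
    r=q[(q[:,2]*1000>=a)&(q[:,2]*1000<a+5)]
    if len(r): print(a,len(r),np.round(r.mean(0)*1000),np.round(1000*r.min(0)),np.round(1000*r.max(0)))
print(env.pinch_z,[x for x in dir(env) if x[0]!='_'])
```

```text
3296
240 57 [ 184. -510.  248.] [ 162. -566.  243.] [ 213. -471.  250.]
250 166 [ 187. -522.  255.] [ 161. -571.  250.] [ 214. -470.  260.]
260 192 [ 188. -522.  265.] [ 162. -572.  260.] [ 215. -464.  270.]
270 190 [ 187. -521.  275.] [ 161. -571.  270.] [ 214. -465.  280.]
280 140 [ 179. -503.  285.] [ 158. -572.  280.] [ 205. -456.  290.]
290 291 [ 191. -542.  296.] [ 152. -589.  290.] [ 225. -452.  300.]
now
90 77 [ 506. -217.   93.] [ 456. -224.   90.] [ 557. -212.   95.]
95 98 [ 504. -215.   97.] [ 456. -223.   95.] [ 556. -207.   99.]
120 6 [ 510. -219.  124.] [ 499. -221.  123.] [ 516. -218.  125.]
125 13 [ 499. -217.  127.] [ 495. -223.  125.] [ 510. -205.  130.]
130 21 [ 502. -222.  133.] [ 496. -229.  130.] [ 512. -208.  135.]
135 25 [ 503. -222.  138.] [ 494. -228.  135.] [ 514. -208.  140.]
140 20 [ 503. -222.  143.] [ 495. -228.  140.] [ 515. -210.  145.]
145 22 [ 503. -222.  147.] [ 496. -229.  145.] [ 515. -208.  150.]
150 27 [ 503. -222.  152.] [ 495. -229.  150.] [ 514. -209.  155.]
155 20 [ 501. -221.  158.] [ 495. -230.  155.] [ 515. -207.  160.]
160 14 [ 500. -22
[... 401 characters left out ...]
24.  192.] [ 489. -264.  190.] [ 521. -166.  195.]
195 52 [ 496. -224.  198.] [ 488. -268.  195.] [ 520. -165.  200.]
200 68 [ 498. -222.  203.] [ 488. -272.  200.] [ 521. -158.  205.]
205 58 [ 498. -227.  207.] [ 489. -273.  205.] [ 522. -160.  210.]
210 68 [ 497. -225.  212.] [ 488. -274.  210.] [ 514. -159.  215.]
215 81 [ 500. -236.  217.] [ 487. -273.  215.] [ 523. -157.  220.]
220 59 [ 498. -236.  222.] [ 486. -267.  220.] [ 515. -166.  225.]
225 73 [ 498. -229.  228.] [ 486. -260.  225.] [ 517. -181.  230.]
230 64 [ 499. -230.  232.] [ 486. -259.  230.] [ 517. -179.  235.]
235 41 [ 502. -241.  238.] [ 494. -257.  235.] [ 517. -207.  240.]
0.0187 ['MotionError', 'close_job', 'pinch_z']
```

The fingertips really are about 31 mm behind the reported TCP, and the start image shows the same offset. I'll allow for it and find the exact offset by touching the drive.

Request:
apply_moves(
  series=[
    [0,0,10,0,0,0,0],
    [0,0,8,0,0,0,0],
    [0,0,2,0,0,0,0],
    [0,0,1,0,0,0,0],
  ],
)

```text
time_s: 4.05
position: [0.5072, -0.2145, 0.0701]
tool_rot: [[0.999, 0.054, -0.0], [0.054, -0.999, 0.0], [-0.0, -0.0, -1.0]]
ft_force: [1.1, -0.0, -0.2]
grip_width: 0.0
gripper_force: 0.0
```

Request:
apply_moves(
  series=[
    [0,0,1,0,0,0,0],
    [0,0,1,0,0,0,0],
  ],
)

```text
time_s: 4.3
position: [0.5073, -0.2146, 0.0684]
tool_rot: [[0.999, 0.054, 0.0], [0.054, -0.999, -0.0], [0.0, 0.0, -1.0]]
ft_force: [-0.1, 0.1, -0.4]
grip_width: 0.0003
gripper_force: 0.0
```

Request:
apply_moves(
  series=[
    [0,0,1,0,0,0,0],
    [0,0,1,0,0,0,0],
  ],
)

```text
time_s: 4.55
position: [0.5072, -0.2146, 0.0663]
tool_rot: [[0.999, 0.054, 0.0], [0.054, -0.999, -0.0], [0.0, 0.0, -1.0]]
ft_force: [-1.7, -0.5, -0.3]
grip_width: -0.0003
gripper_force: 0.0
```

Request:
apply_moves(
  series=[
    [0,0,1,0,0,0,0],
    [0,0,1,0,0,0,0],
  ],
)

```text
time_s: 4.8
position: [0.5074, -0.2148, 0.0648]
tool_rot: [[0.999, 0.054, 0.001], [0.054, -0.999, -0.001], [0.001, 0.001, -1.0]]
ft_force: [-1.2, -0.3, 6.3]
grip_width: 0.0002
gripper_force: 3.1
```

Request:
apply_moves(
  series=[
    [0,0,1,0,0,0,0],
    [0,0,1,0,0,0,0],
  ],
)

```text
time_s: 5.05
position: [0.5074, -0.2148, 0.063]
tool_rot: [[0.999, 0.054, 0.001], [0.054, -0.999, -0.001], [0.001, 0.001, -1.0]]
ft_force: [-1.8, -0.3, 7.0]
grip_width: 0.0002
gripper_force: 3.2
```

Contact came at a reported z of about 65 mm. I'll continue to the end of travel.

Request:
apply_moves(
  series=[
    [0,0,1,0,0,0,0],
    [0,0,0.5,0,0,0,0],
  ],
)

```text
time_s: 5.3
position: [0.5074, -0.2148, 0.0615]
tool_rot: [[0.999, 0.054, 0.001], [0.054, -0.999, -0.001], [0.001, 0.001, -1.0]]
ft_force: [-1.2, 0.7, 7.1]
grip_width: -0.0002
gripper_force: 3.5
```

Request:
apply_moves(
  series=[
    [0,0,0.5,0,0,0,0],
  ],
)

```text
time_s: 5.42
position: [0.5074, -0.2148, 0.061]
tool_rot: [[0.999, 0.054, 0.001], [0.054, -0.999, -0.001], [0.001, 0.001, -1.0]]
ft_force: [-2.8, -0.6, 7.8]
grip_width: -0.0001
gripper_force: 3.5
```

Request:
apply_moves(
  series=[
    [0,0,0.5,0,0,0,0],
  ],
)

```text
time_s: 5.55
position: [0.5074, -0.2148, 0.0606]
tool_rot: [[0.999, 0.054, 0.001], [0.054, -0.999, -0.001], [0.001, 0.001, -1.0]]
ft_force: [-2.0, 0.2, 6.9]
grip_width: -0.0002
gripper_force: 3.5
```

Request:
apply_moves(
  series=[
    [0,0,0.5,0,0,0,0],
  ],
)

```text
time_s: 5.68
position: [0.5074, -0.2148, 0.0601]
tool_rot: [[0.999, 0.054, 0.001], [0.054, -0.999, -0.001], [0.001, 0.001, -1.0]]
ft_force: [-1.5, -0.4, 7.2]
grip_width: -0.0002
gripper_force: 3.5
```

Request:
apply_moves(
  series=[
    [0,0,0.5,0,0,0,0],
  ],
)

```text
time_s: 5.8
position: [0.5074, -0.2149, 0.0596]
tool_rot: [[0.999, 0.054, 0.001], [0.054, -0.999, -0.001], [0.001, 0.001, -1.0]]
ft_force: [-2.4, 0.9, 8.5]
grip_width: -0.0001
gripper_force: 4.5
```

Request:
apply_moves(
  series=[
    [0,0,0.5,0,0,0,0],
  ],
)

```text
time_s: 5.92
position: [0.5075, -0.215, 0.0594]
tool_rot: [[0.999, 0.054, 0.001], [0.054, -0.999, -0.001], [0.001, 0.001, -1.0]]
ft_force: [-3.1, -1.0, 12.2]
grip_width: -0.0002
gripper_force: 5.4
```

Request:
apply_moves(
  series=[
    [0,0,0.3,0,0,0,0],
  ],
)

```text
time_s: 6.05
position: [0.5075, -0.2151, 0.0592]
tool_rot: [[0.999, 0.054, 0.001], [0.054, -0.999, -0.002], [0.001, 0.002, -1.0]]
ft_force: [-2.4, 0.5, 11.0]
grip_width: 0.0
gripper_force: 5.7
```

Request:
apply_moves(
  series=[
    [0,0,0.3,0,0,0,0],
  ],
)

```text
time_s: 6.18
position: [0.5076, -0.2151, 0.0591]
tool_rot: [[0.999, 0.054, 0.002], [0.054, -0.999, -0.002], [0.001, 0.002, -1.0]]
ft_force: [-3.6, -0.4, 12.8]
grip_width: -0.0001
gripper_force: 6.2
```

Request:
apply_moves(
  series=[
    [0,0,0.2,0,0,0,0],
    [0,0,-3,0,0,0,0],
    [0,0,-5,0,0,0,0],
    [0,0,-6,0,0,0,0],
    [0,0,-6,0,0,0,0],
    [0,0,-6,0,0,0,0],
    [0,0,-12,0,0,0,0],
    [0,0,-10,0,0,0,0.3],
    [0,0,-10,0,0,0,0.5],
    [0,0,0,0,0,0,0.5],
    [0,0,0,0,0,0,0.5],
  ],
)

```text
time_s: 7.55
position: [0.5071, -0.2144, 0.1153]
tool_rot: [[0.999, 0.054, -0.0], [0.054, -0.999, 0.0], [-0.0, -0.0, -1.0]]
ft_force: [-0.1, -0.6, 0.1]
grip_width: 0.0427
gripper_force: 0.0
```

Run:
```python
from h import *
s=get_image("scene"); w=cloud(s); p=w[195:290,255:345].reshape(-1,3)
q=p[(np.hypot(p[:,0]-.507,p[:,1]+.214)<.06)&(p[:,2]>.085)&(p[:,2]<.18)]
for a in range(85,180,4):
    r=q[(q[:,2]*1000>=a)&(q[:,2]*1000<a+4)]
    if len(r): print(a,len(r),np.round(1000*r.mean(0)),np.round(1000*r.min(0)),np.round(1000*r.max(0)))
cv2.imwrite("pics/s3.png",cv2.resize(s["frame"][180:300,230:390,::-1],None,fx=5,fy=5,interpolation=cv2.INTER_CUBIC))
```

```text
85 53 [ 506. -217.   87.] [ 456. -225.   85.] [ 558. -211.   89.]
89 58 [ 506. -217.   91.] [ 456. -222.   89.] [ 556. -211.   93.]
93 59 [ 501. -217.   95.] [ 456. -222.   93.] [ 557. -213.   97.]
97 62 [ 505. -217.   99.] [ 457. -221.   97.] [ 557. -211.  101.]
101 59 [ 504. -217.  103.] [ 457. -221.  101.] [ 558. -211.  105.]
105 64 [ 504. -217.  107.] [ 457. -223.  105.] [ 557. -211.  109.]
109 81 [ 507. -215.  111.] [ 456. -221.  109.] [ 556. -206.  113.]
113 40 [ 500. -215.  114.] [ 455. -223.  113.] [ 552. -209.  115.]
145 1 [ 508. -239.  149.] [ 508. -239.  149.] [ 508. -239.  149.]
149 18 [ 507. -208.  151.] [ 497. -242.  149.] [ 518. -188.  153.]
153 30 [ 503. -211.  155.] [ 493. -245.  153.] [ 516. -187.  157.]
157 31 [ 504. -219.  159.] [ 494. -248.  157.] [ 516. -188.  161.]
161 32 [ 503. -222.  163.] [ 494. -250.  161.] [ 517. -186.  165.]
165 30 [ 505. -218.  167.] [ 493. -251.  165.] [ 516. -183.  169.]
169 25 [ 502. -227.  171.] [ 494. -251.  169.] [ 515. -192.  173.]
173 17 [ 505. -245.  174.] [ 496. -252.  173.] [ 516. -234.  176.]
177 18 [ 504. -245.  178.] [ 496. -251.  177.] [ 515. -235.  180.]
```

View pics/s3.png

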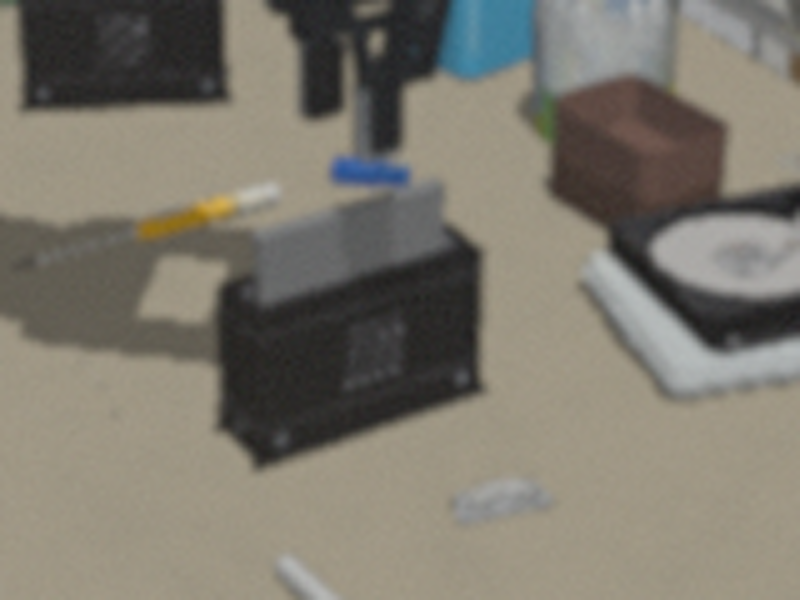

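The drive has popped up, with its top at 112 mm. I'll grasp it about 21 mm down.

Request:
apply_moves(
  series=[
    [0,0,15,0,0,0,0.5],
    [0,0,15,0,0,0,0.5],
    [0,0,15,0,0,0,0.5],
    [0,0,10,0,0,0,0.4],
    [0,0,0,0,0,0,0.25],
    [0,0,0,0,0,0,0.2],
    [0,0,0,0,0,0,0.2],
  ],
  grip_force=25,
)

```text
time_s: 8.48
position: [0.5075, -0.2147, 0.061]
tool_rot: [[0.999, 0.054, 0.001], [0.054, -0.999, -0.001], [0.001, 0.001, -1.0]]
ft_force: [0.3, 0.5, 0.5]
grip_width: 0.0173
gripper_force: 0.0
```

Request:
apply_moves(
  series=[
    [0,0,0,0,0,0,0.12],
    [0,0,0,0,0,0,0.05],
    [0,0,0,0,0,0,0.05],
    [0,0,0,0,0,0,0.05],
  ],
  grip_force=25,
)

```text
time_s: 8.98
position: [0.5073, -0.2146, 0.0608]
tool_rot: [[0.999, 0.054, 0.0], [0.054, -0.999, -0.0], [0.0, 0.0, -1.0]]
ft_force: [-0.4, 0.6, 3.9]
grip_width: 0.0075
gripper_force: 30.0
```

Request:
apply_moves(
  series=[
    [0,0,-2,0,0,0,0.05],
    [0,0,-4,0,0,0,0.05],
    [0,0,-8,0,0,0,0.05],
    [0,0,-10,0,0,0,0.05],
    [0,0,-12,0,0,0,0.05],
    [0,0,-12,0,0,0,0.05],
    [0,0,-12,0,0,0,0.05],
    [0,0,-10,0,0,0,0.05],
    [0,0,0,0,0,0,0.05],
  ],
  grip_force=40,
)

```text
time_s: 10.1
position: [0.5075, -0.2147, 0.1313]
tool_rot: [[0.999, 0.054, 0.001], [0.054, -0.999, -0.001], [0.001, 0.001, -1.0]]
ft_force: [-0.1, 0.3, -1.0]
grip_width: 0.0069
gripper_force: 42.9
```

Run:
```python
from h import *
for n in("top","scene"):
    im=np.load(n+".npy",allow_pickle=True).item(); p=cloud(im).reshape(-1,3)
    for nm,c in(("b",(.555,.163)),("a",(.508,-.214))):
        q=p[(np.hypot(p[:,0]-c[0],p[:,1]-c[1])<.085)&(abs(p[:,2]-.08)<.004)][:,:2]*1000
        u,s,v=np.linalg.svd(q-q.mean(0)); d=v[0]*np.sign(v[0,0])
        e=(q-q.mean(0))@np.c_[d,[-d[1],d[0]]]
        print(n,nm,"pca",np.degrees(np.arctan2(d[1],d[0])),np.ptp(e,0),q.mean(0)+(e.max(0)+e.min(0))/2@np.c_[d,[-d[1],d[0]]].T)
s=get_image("scene"); p=cloud(s).reshape(-1,3)
q=p[(np.hypot(p[:,0]-.507,p[:,1]+.214)<.06)&(p[:,2]>.085)&(p[:,2]<.165)]
for a in range(85,185,5):
    r=q[(q[:,2]*1000>=a)&(q[:,2]*1000<a+5)]
    if len(r): print(a,len(r),np.round(1000*r.mean(0)),np.round(1000*r.min(0)),np.round(1000*r.max(0)))
```

```text
top b pca -22.468478325319133 [123.70059266  40.55397828] [555.92351855 164.06593496]
top a pca 3.590060610454019 [124.29861371  40.93928569] [ 510.00472504 -214.79551847]
scene b pca -22.391433980304814 [122.8318128   49.64743798] [552.1245054  163.15321894]
scene a pca -0.13714385263844417 [126.66129919  44.02790302] [ 506.50039725 -216.45982051]
110 12 [ 504. -216.  114.] [ 465. -218.  114.] [ 548. -213.  115.]
115 73 [ 504. -217.  117.] [ 457. -223.  115.] [ 555. -208.  120.]
120 78 [ 504. -217.  122.] [ 456. -223.  120.] [ 555. -212.  125.]
125 78 [ 503. -218.  128.] [ 457. -222.  125.] [ 555. -213.  130.]
130 75 [ 504. -217.  133.] [ 457. -223.  130.] [ 556. -212.  135.]
135 80 [ 507. -217.  138.] [ 457. -223.  135.] [ 555. -212.  140.]
140 73 [ 502. -218.  143.] [ 456. -222.  140.] [ 555. -211.  145.]
145 72 [ 504. -218.  148.] [ 456. -223.  145.] [ 555. -213.  150.]
150 78 [ 504. -218.  152.] [ 457. -222.  150.] [ 556. -213.  155.]
155 79 [ 504. -218.  157.] [ 457. -224.  155.] [ 555. -211.  160.]
160 69 [ 504. -218.  163.] [ 457. -225.  160.] [ 556. -212.  165.]
```

The drive is held upright and centred. I carry it over to dock_b.

Request:
apply_moves(
  series=[
    [3.5,-20,0,0,0,0,0.05],
    [6.2,-35,0,0,0,0,0.05],
    [7.1,-40,0,0,0,0,0.05],
    [8,-45,0,0,0,0,0.05],
    [8,-45,0,0,0,0,0.05],
    [8,-45,0,0,0,0,0.05],
    [8,-45,0,0,0,0,0.05],
    [7.1,-40,0,0,0,0,0.05],
    [6.2,-35,0,0,0,0,0.05],
    [4.2,-25,0,0,0,0,0.05],
  ],
)

```text
time_s: 11.4
position: [0.5522, 0.1661, 0.13]
tool_rot: [[0.998, 0.056, -0.001], [0.056, -0.998, 0.0], [-0.001, -0.0, -1.0]]
ft_force: [-0.1, -0.5, -0.6]
grip_width: 0.007
gripper_force: 42.8
```

Request:
apply_moves(
  series=[
    [0,0,0,0,0,7,0.05],
    [0,0,0,0,0,7,0.05],
    [0,0,0,0,0,7,0.05],
    [0,0,0,0,0,5.1,0.05],
    [0,0,0,0,0,0,0.05],
  ],
)

```text
time_s: 12.02
position: [0.5524, 0.1643, 0.1301]
tool_rot: [[0.921, -0.389, -0.001], [-0.389, -0.921, 0.0], [-0.001, 0.0, -1.0]]
ft_force: [0.1, -0.7, -0.6]
grip_width: 0.0069
gripper_force: 42.9
```

Run:
```python
from h import *
s=get_image("scene"); p=cloud(s).reshape(-1,3)
d=np.array([np.cos(np.radians(-23)),np.sin(np.radians(-23))]); n=np.array([-d[1],d[0]])
q=p[(np.hypot(p[:,0]-.553,p[:,1]-.163)<.08)&(p[:,2]>.06)&(p[:,2]<.16)]
for a in range(60,160,6):
    r=q[(q[:,2]*1000>=a)&(q[:,2]*1000<a+6)]
    if len(r):
        e=(r[:,:2]*1000-[553.4,163.3])@np.c_[d,n]
        print(a,len(r),np.round(e.mean(0),1),np.round(np.percentile(e,2,axis=0)),np.round(np.percentile(e,98,axis=0)),"ang",np.round(np.degrees(np.polyfit(e[:,0],e[:,1],1)[0]),1))
cv2.imwrite("pics/s4.png",cv2.resize(s["frame"][130:230,190:320,::-1],None,fx=6,fy=6,interpolation=cv2.INTER_CUBIC))
t=get_image("top");cv2.imwrite("pics/t4.png",cv2.resize(t["frame"][150:270,150:310,::-1],None,fx=5,fy=5,interpolation=cv2.INTER_CUBIC))
```

```text
60 74 [ -3.5 -16.6] [-60. -22.] [ 57. -12.] ang 0.3
66 75 [ -3.  -16.9] [-61. -22.] [ 58. -11.] ang 0.3
72 98 [  0.8 -10.6] [-59. -23.] [57. 15.] ang 1.4
78 220 [-2.3 -1.1] [-61. -22.] [57. 21.] ang 0.1
84 4 [-5.8 -9.1] [-57. -21.] [52.  7.] ang -1.4
108 7 [ 6.2 -1.3] [-44.  -3.] [35.  1.] ang 0.4
114 72 [-1.4 -2.6] [-49.  -8.] [46.  4.] ang 0.2
120 59 [-2.5 -2. ] [-50.  -8.] [47.  3.] ang -0.1
126 66 [-2.9 -2.6] [-49.  -8.] [46.  4.] ang 0.0
132 65 [-0.2 -2.2] [-49.  -6.] [47.  3.] ang -0.8
138 68 [-1.3 -2.8] [-48.  -8.] [45.  2.] ang -0.5
144 65 [-4.3 -2.7] [-52.  -9.] [42.  2.] ang 0.9
150 69 [-2.7 -2.2] [-48.  -7.] [44.  5.] ang 0.3
156 43 [-4.8 -1.7] [-51.  -6.] [45.  2.] ang 1.3
```

View pics/s4.png

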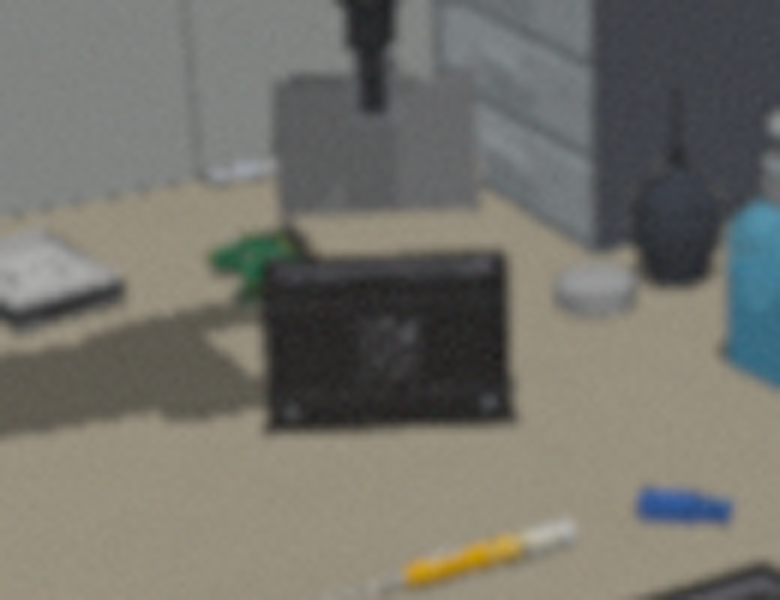

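The drive hangs above dock_b, with its edges at crop columns 280–475 against 270–505 for the dock. I'll check the top view for the lateral fit.

View pics/t4.png

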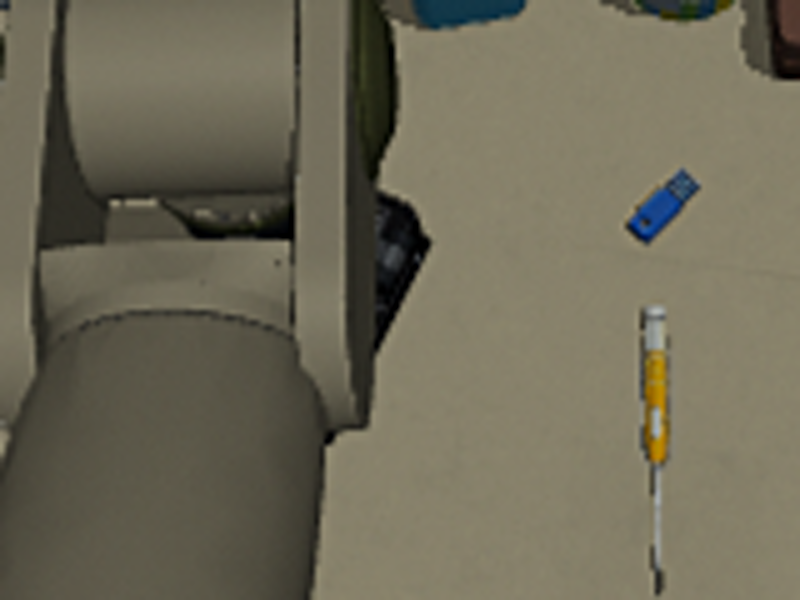

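The top view is mostly blocked by the arm. I make a small correction and lower into the mouth.

Request:
apply_moves(
  series=[
    [0.7,0.7,8,0,0,0,0.05],
    [0,0,10,0,0,0,0.05],
    [0,0,8,0,0,0,0.05],
    [0,0,4,0,0,0,0.05],
    [0,0,2,0,0,0,0.05],
  ],
)

```text
time_s: 12.75
position: [0.5535, 0.1625, 0.0983]
tool_rot: [[0.921, -0.391, -0.0], [-0.391, -0.921, -0.0], [-0.0, 0.0, -1.0]]
ft_force: [0.3, -0.0, -0.8]
grip_width: 0.0072
gripper_force: 42.9
```

Request:
apply_moves(
  series=[
    [0,0,2,0,0,0,0.05],
    [0,0,2,0,0,0,0.05],
  ],
)

```text
time_s: 13.0
position: [0.5536, 0.1626, 0.0946]
tool_rot: [[0.921, -0.391, 0.0], [-0.391, -0.921, 0.0], [0.0, -0.0, -1.0]]
ft_force: [-0.6, 0.0, -1.8]
grip_width: 0.0069
gripper_force: 42.9
```

Request:
apply_moves(
  series=[
    [0,0,2,0,0,0,0.05],
    [0,0,2,0,0,0,0.05],
  ],
)

```text
time_s: 13.25
position: [0.5537, 0.1628, 0.0906]
tool_rot: [[0.921, -0.391, 0.001], [-0.391, -0.921, 0.0], [0.0, -0.001, -1.0]]
ft_force: [0.4, 1.3, -0.8]
grip_width: 0.0072
gripper_force: 43.0
```

Request:
apply_moves(
  series=[
    [0,0,3,0,0,0,0.05],
    [0,0,3,0,0,0,0.05],
  ],
)

```text
time_s: 13.5
position: [0.5536, 0.1628, 0.0844]
tool_rot: [[0.921, -0.391, 0.0], [-0.391, -0.921, 0.0], [0.0, -0.0, -1.0]]
ft_force: [1.4, 2.8, 0.5]
grip_width: 0.007
gripper_force: 43.0
```

Request:
apply_moves(
  series=[
    [0,0,4,0,0,0,0.05],
    [0,0,5,0,0,0,0.05],
    [0,0,4,0,0,0,0.05],
  ],
)

```text
time_s: 13.88
position: [0.5536, 0.1628, 0.0713]
tool_rot: [[0.92, -0.391, 0.0], [-0.391, -0.92, 0.0], [0.0, -0.0, -1.0]]
ft_force: [1.4, 3.5, 1.0]
grip_width: 0.0071
gripper_force: 43.2
```

Request:
apply_moves(
  series=[
    [0,0,4,0,0,0,0.05],
    [0,0,2,0,0,0,0.05],
    [0,0,0,0,0,0,0.05],
  ],
)

```text
time_s: 14.25
position: [0.5536, 0.1627, 0.0653]
tool_rot: [[0.92, -0.391, 0.0], [-0.391, -0.92, 0.0], [0.0, -0.0, -1.0]]
ft_force: [3.0, 4.2, -2.1]
grip_width: 0.0071
gripper_force: 42.7
```

Request:
apply_moves(
  series=[
    [0,-0.6,0,0,0,0,0.05],
    [0,0,2,0,0,0,0.05],
    [0,0,1,0,0,0,0.05],
    [0,0,0,0,0,0,0.05],
  ],
)

```text
time_s: 14.75
position: [0.5535, 0.163, 0.0623]
tool_rot: [[0.92, -0.391, -0.001], [-0.391, -0.92, -0.0], [-0.001, 0.001, -1.0]]
ft_force: [0.6, 0.7, -2.2]
grip_width: 0.0068
gripper_force: 42.8
```

Request:
apply_moves(
  series=[
    [0,0,1,0,0,0,0.05],
    [0,0,0,0,0,0,0.05],
  ],
)

```text
time_s: 15.0
position: [0.5536, 0.163, 0.0614]
tool_rot: [[0.92, -0.391, -0.0], [-0.391, -0.92, -0.0], [-0.0, 0.0, -1.0]]
ft_force: [0.1, 0.4, -0.9]
grip_width: 0.0069
gripper_force: 42.8
```

Request:
apply_moves(
  series=[
    [0,0,0.7,0,0,0,0.05],
    [0,0,0,0,0,0,0.05],
  ],
)

```text
time_s: 15.25
position: [0.5537, 0.163, 0.0609]
tool_rot: [[0.92, -0.391, -0.0], [-0.391, -0.92, -0.0], [-0.0, 0.0, -1.0]]
ft_force: [-1.4, -0.3, 2.4]
grip_width: 0.007
gripper_force: 43.2
```

Request:
apply_moves(
  series=[
    [0,0,0.5,0,0,0,0.05],
    [0,0,0,0,0,0,0.05],
  ],
)

```text
time_s: 15.5
position: [0.5537, 0.1631, 0.0605]
tool_rot: [[0.921, -0.391, 0.0], [-0.391, -0.921, -0.0], [0.0, 0.0, -1.0]]
ft_force: [-0.3, -0.3, 4.5]
grip_width: 0.0072
gripper_force: 43.6
```

The drive is seated on the carriage. I release it, retreat and shut the fingers.

Request:
apply_moves(
  series=[
    [0,0,0,0,0,0,0.12],
    [0,0,0,0,0,0,0.2],
    [0,0,0,0,0,0,0.3],
    [0,0,-3,0,0,0,0.3],
    [0,0,-8,0,0,0,0.3],
    [0,0,-12,0,0,0,0.3],
    [0,0,-12,0,0,0,0.3],
    [0,0,-6,0,0,0,0.3],
    [0,0,0,0,0,0,0],
    [0,0,0,0,0,0,0],
    [0,0,0,0,0,0,0],
    [0,0,0,0,0,0,0],
  ],
)

```text
time_s: 17.0
position: [0.5536, 0.1631, 0.1011]
tool_rot: [[0.921, -0.391, -0.001], [-0.391, -0.921, -0.0], [-0.0, 0.0, -1.0]]
ft_force: [0.8, 0.1, 0.0]
grip_width: -0.0003
gripper_force: 0.0
```

Run:
```python
from h import *
s=get_image("scene"); p=cloud(s).reshape(-1,3)
d=np.array([np.cos(np.radians(-23)),np.sin(np.radians(-23))]); n=np.array([-d[1],d[0]])
q=p[(np.hypot(p[:,0]-.553,p[:,1]-.163)<.08)&(p[:,2]>.06)&(p[:,2]<.16)]
for a in range(78,150,6):
    r=q[(q[:,2]*1000>=a)&(q[:,2]*1000<a+6)]
    if len(r):
        e=(r[:,:2]*1000-[553.4,163.3])@np.c_[d,n]
        print(a,len(r),np.round(e.mean(0),1),np.round(np.percentile(e,2,axis=0)),np.round(np.percentile(e,98,axis=0)))
```

```text
78 168 [-2.6 -8.7] [-61. -22.] [58. 15.]
84 69 [ 0.4 -2.6] [-48.  -8.] [46.  3.]
90 58 [ 1.  -3.1] [-46. -11.] [49.  3.]
96 60 [ 1.6 -2.6] [-46.  -7.] [49.  2.]
102 63 [-3.8 -3.2] [-48. -11.] [46.  3.]
108 75 [-0.3 -1.8] [-47.  -9.] [47.  6.]
114 13 [-1.3 -5.3] [-41. -10.] [40.  0.]
132 6 [-1.  -7.1] [ -8. -10.] [ 6. -5.]
138 16 [ 0.9 -8. ] [-11. -14.] [10.  0.]
144 13 [-1.9 -9.4] [-11. -16.] [ 9. -5.]
```

The drive stands at 112 mm. Now I press.

Request:
apply_moves(
  series=[
    [0,0,10,0,0,0,0],
    [0,0,7,0,0,0,0],
    [0,0,2,0,0,0,0],
    [0,0,1,0,0,0,0],
    [0,0,1,0,0,0,0],
    [0,0,1,0,0,0,0],
  ],
)

```text
time_s: 17.8
position: [0.5538, 0.1632, 0.0797]
tool_rot: [[0.921, -0.391, 0.0], [-0.391, -0.921, 0.0], [0.0, -0.0, -1.0]]
ft_force: [-1.5, 0.1, 4.9]
grip_width: 0.0004
gripper_force: 2.3
```

Request:
apply_moves(
  series=[
    [0,0,1,0,0,0,0],
    [0,0,1,0,0,0,0],
    [0,0,1,0,0,0,0],
    [0,0,1,0,0,0,0],
    [0,0,1,0,0,0,0],
  ],
)

```text
time_s: 18.42
position: [0.5537, 0.1632, 0.0743]
tool_rot: [[0.921, -0.391, -0.0], [-0.391, -0.921, 0.0], [-0.0, -0.0, -1.0]]
ft_force: [-1.1, 0.6, 5.7]
grip_width: -0.0002
gripper_force: 2.6
```

Request:
apply_moves(
  series=[
    [0,0,1,0,0,0,0],
    [0,0,1,0,0,0,0],
    [0,0,1,0,0,0,0],
    [0,0,1,0,0,0,0],
  ],
)

```text
time_s: 18.92
position: [0.5538, 0.1631, 0.0703]
tool_rot: [[0.92, -0.391, 0.0], [-0.391, -0.92, 0.0], [0.0, -0.0, -1.0]]
ft_force: [-2.5, 0.9, 4.8]
grip_width: 0.0002
gripper_force: 2.8
```

Request:
apply_moves(
  series=[
    [0,0,1,0,0,0,0],
    [0,0,1,0,0,0,0],
    [0,0,1,0,0,0,0],
    [0,0,1,0,0,0,0],
  ],
)

```text
time_s: 19.42
position: [0.5538, 0.1632, 0.0664]
tool_rot: [[0.921, -0.391, 0.0], [-0.391, -0.921, 0.0], [0.0, -0.0, -1.0]]
ft_force: [-2.0, 1.5, 6.0]
grip_width: 0.0001
gripper_force: 3.0
```

Request:
apply_moves(
  series=[
    [0,0,0.5,0,0,0,0],
    [0,0,0.5,0,0,0,0],
  ],
)

```text
time_s: 19.68
position: [0.5538, 0.1632, 0.0654]
tool_rot: [[0.92, -0.391, 0.0], [-0.391, -0.92, 0.0], [0.0, -0.0, -1.0]]
ft_force: [-1.9, 1.2, 5.6]
grip_width: -0.0001
gripper_force: 3.0
```

Request:
apply_moves(
  series=[
    [0,0,0.5,0,0,0,0],
  ],
)

```text
time_s: 19.8
position: [0.5538, 0.1632, 0.0649]
tool_rot: [[0.921, -0.391, 0.0], [-0.391, -0.921, 0.0], [0.0, -0.0, -1.0]]
ft_force: [-2.8, 1.6, 6.7]
grip_width: 0.0002
gripper_force: 3.0
```

Request:
apply_moves(
  series=[
    [0,0,0.5,0,0,0,0],
    [0,0,0.5,0,0,0,0],
  ],
)

```text
time_s: 20.05
position: [0.5538, 0.1632, 0.064]
tool_rot: [[0.921, -0.391, 0.0], [-0.391, -0.921, 0.0], [0.0, -0.0, -1.0]]
ft_force: [-2.4, 1.5, 5.5]
grip_width: 0.0003
gripper_force: 3.1
```

Request:
apply_moves(
  series=[
    [0,0,0.5,0,0,0,0],
  ],
)

```text
time_s: 20.18
position: [0.5538, 0.1632, 0.0635]
tool_rot: [[0.921, -0.391, 0.0], [-0.391, -0.921, 0.0], [0.0, -0.0, -1.0]]
ft_force: [-2.2, 0.4, 6.4]
grip_width: 0.0002
gripper_force: 3.1
```

Request:
apply_moves(
  series=[
    [0,0,0.5,0,0,0,0],
  ],
)

```text
time_s: 20.3
position: [0.5538, 0.1632, 0.063]
tool_rot: [[0.921, -0.391, 0.0], [-0.391, -0.921, 0.0], [0.0, -0.0, -1.0]]
ft_force: [-2.3, 0.9, 6.5]
grip_width: -0.0003
gripper_force: 3.2
```

Request:
apply_moves(
  series=[
    [0,0,0.5,0,0,0,0],
    [0,0,0.5,0,0,0,0],
  ],
)

```text
time_s: 20.55
position: [0.5538, 0.1632, 0.062]
tool_rot: [[0.921, -0.391, 0.0], [-0.391, -0.921, 0.0], [0.0, -0.0, -1.0]]
ft_force: [-2.9, 1.3, 6.8]
grip_width: 0.0001
gripper_force: 3.2
```

Request:
apply_moves(
  series=[
    [0,0,0.5,0,0,0,0],
  ],
)

```text
time_s: 20.68
position: [0.5538, 0.1632, 0.0614]
tool_rot: [[0.921, -0.391, 0.0], [-0.391, -0.921, 0.0], [0.0, -0.0, -1.0]]
ft_force: [-2.2, 1.5, 6.1]
grip_width: -0.0005
gripper_force: 3.2
```

Request:
apply_moves(
  series=[
    [0,0,0.4,0,0,0,0],
  ],
)

```text
time_s: 20.8
position: [0.5538, 0.1632, 0.0611]
tool_rot: [[0.921, -0.391, 0.0], [-0.391, -0.921, 0.0], [0.0, -0.0, -1.0]]
ft_force: [-2.7, 0.4, 7.0]
grip_width: -0.0
gripper_force: 3.3
```

Request:
apply_moves(
  series=[
    [0,0,0.5,0,0,0,0],
    [0,0,0.5,0,0,0,0],
  ],
)

```text
time_s: 21.05
position: [0.5538, 0.1632, 0.0601]
tool_rot: [[0.921, -0.391, 0.0], [-0.391, -0.921, 0.0], [0.0, -0.0, -1.0]]
ft_force: [-2.1, 1.4, 6.0]
grip_width: 0.0002
gripper_force: 3.5
```

Request:
apply_moves(
  series=[
    [0,0,0.5,0,0,0,0],
  ],
)

```text
time_s: 21.18
position: [0.5538, 0.1632, 0.0596]
tool_rot: [[0.921, -0.391, 0.0], [-0.391, -0.921, 0.0], [0.0, -0.0, -1.0]]
ft_force: [-2.6, 0.7, 6.8]
grip_width: -0.0001
gripper_force: 3.5
```

Request:
apply_moves(
  series=[
    [0,0,0.4,0,0,0,0],
  ],
)

```text
time_s: 21.3
position: [0.5538, 0.1632, 0.0592]
tool_rot: [[0.92, -0.391, 0.0], [-0.391, -0.92, 0.0], [0.0, -0.0, -1.0]]
ft_force: [-3.2, 1.2, 7.7]
grip_width: -0.0001
gripper_force: 3.5
```

Request:
apply_moves(
  series=[
    [0,0,0.5,0,0,0,0],
    [0,0,0.5,0,0,0,0],
  ],
)

```text
time_s: 21.55
position: [0.5538, 0.1632, 0.0583]
tool_rot: [[0.92, -0.391, 0.0], [-0.391, -0.92, 0.0], [0.0, -0.0, -1.0]]
ft_force: [-2.6, 1.3, 7.0]
grip_width: 0.0002
gripper_force: 3.6
```

Request:
apply_moves(
  series=[
    [0,0,0.4,0,0,0,0],
  ],
)

```text
time_s: 21.68
position: [0.5539, 0.1632, 0.058]
tool_rot: [[0.921, -0.391, 0.001], [-0.391, -0.921, 0.0], [0.0, -0.0, -1.0]]
ft_force: [-3.4, 1.0, 8.6]
grip_width: -0.0002
gripper_force: 4.6
```

The force is climbing, so the end of travel is at about 22.5 mm. I go on in small steps.

Request:
apply_moves(
  series=[
    [0,0,0.5,0,0,0,0],
  ],
)

```text
time_s: 21.8
position: [0.554, 0.1633, 0.0577]
tool_rot: [[0.921, -0.391, 0.001], [-0.391, -0.921, 0.0], [0.001, -0.001, -1.0]]
ft_force: [-3.3, 1.9, 10.9]
grip_width: -0.0002
gripper_force: 5.5
```

Request:
apply_moves(
  series=[
    [0,0,0.3,0,0,0,0],
  ],
)

```text
time_s: 21.92
position: [0.554, 0.1633, 0.0576]
tool_rot: [[0.921, -0.391, 0.001], [-0.391, -0.921, 0.0], [0.001, -0.001, -1.0]]
ft_force: [-3.8, 2.2, 11.4]
grip_width: -0.0
gripper_force: 5.8
```

Request:
apply_moves(
  series=[
    [0,0,0.4,0,0,0,0],
  ],
)

```text
time_s: 22.05
position: [0.554, 0.1633, 0.0573]
tool_rot: [[0.92, -0.391, 0.001], [-0.391, -0.92, 0.0], [0.001, -0.001, -1.0]]
ft_force: [-3.3, 2.4, 13.6]
grip_width: -0.0001
gripper_force: 6.5
```

Request:
apply_moves(
  series=[
    [0,0,0.1,0,0,0,0],
  ],
)

```text
time_s: 22.18
position: [0.5541, 0.1634, 0.0573]
tool_rot: [[0.921, -0.391, 0.001], [-0.391, -0.921, 0.0], [0.001, -0.001, -1.0]]
ft_force: [-4.4, 0.6, 13.0]
grip_width: 0.0
gripper_force: 6.5
```

About 13–14 N, enough to switch the latch. I let go and check.

Request:
apply_moves(
  series=[
    [0,0,-2,0,0,0,0],
    [0,0,-3,0,0,0,0],
    [0,0,-4,0,0,0,0],
    [0,0,-6,0,0,0,0],
    [0,0,-10,0,0,0,0],
    [0,0,-15,0,0,0,0],
    [0,0,-20,0,0,0,0],
    [0,0,-20,0,0,0,0],
    [0,0,0,0,0,0,0],
    [0,0,0,0,0,0,0],
    [0,0,0,0,0,0,0],
    [0,0,0,0,0,0,0],
  ],
)

```text
time_s: 23.68
position: [0.5536, 0.1631, 0.1358]
tool_rot: [[0.92, -0.391, -0.001], [-0.391, -0.92, -0.0], [-0.001, 0.0, -1.0]]
ft_force: [0.6, 0.0, -1.0]
grip_width: 0.0
gripper_force: 0.0
```

Run:
```python
from h import *
s=get_image("scene"); p=cloud(s).reshape(-1,3)
q=p[(np.hypot(p[:,0]-.553,p[:,1]-.163)<.045)&(p[:,2]>.075)&(p[:,2]<.125)]
print(np.histogram(q[:,2]*1000,bins=range(75,127,3)))
t=get_image("top"); c=lambda im,u,v:cv2.resize(im["frame"][v-40:v+40,u-53:u+53,::-1],(400,300),interpolation=cv2.INTER_CUBIC)
cv2.imwrite("pics/end.png",np.vstack([np.hstack([c(s,254,187),c(s,300,246)]),np.hstack([c(t,270,230),c(t,370,240)])]))
```

```text
(array([25, 39, 69, 22, 32, 25, 40, 18,  1,  0,  0,  0,  0,  0,  0,  0,  0]), array([ 75,  78,  81,  84,  87,  90,  93,  96,  99, 102, 105, 108, 111,
       114, 117, 120, 123, 126]))
```

View pics/end.png

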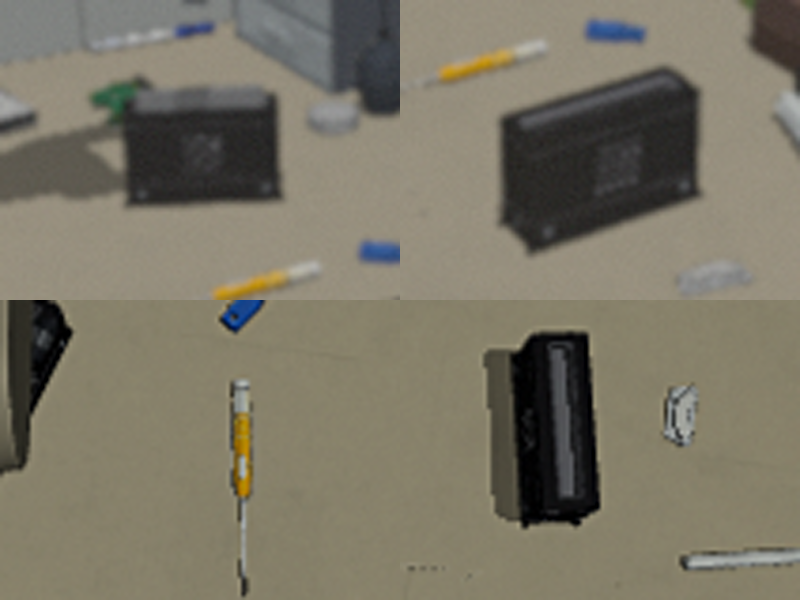

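The drive is latched in dock_b, with its top at about 95 mm and steady 1 s after I let go. Dock_a is empty with its carriage up, and the bystanders in view have not moved.

```bash
python3 -c "
from rig import env; print(env.close_job())"
```

```text
the job is handed in; nothing more can be done
None
```

The drive is latched in dock_b and stayed down when let go; dock_a's carriage is up, presses peaked at about 14 N on the readings, and the job was handed in after about 24 s of robot time.

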